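# Clamp a gear unit and read its label with a contact reader

### The arm

A 6-joint arm with a two-finger parallel gripper is mounted at the origin on the work surface. World frame = base frame: x ahead of the robot, y to its left, z up, the work surface at z = 0. Lengths are in mm, angles in rad, forces in N, time in s.
With the tool pointing down it reaches from about 300 to 875 mm from the base axis. Payload 6.4 kg.
Tool frame: the origin (TCP) lies midway between the tips of the shut fingers; the grasp point (between the pads) lies 19 mm behind it; z points along the fingers, y is the line along which they close (so a half turn about z gives the same grasp; the last joint's range is limited). The gripper opens to 88 mm and grips with 3 to 60 N. Pads are 18 mm wide; open, the fingers measure 123 mm over their backs; the gripper's body (75 mm by 187 mm) begins 45 mm behind the grasp point.
Start: joints at [-1.521, 0.181, 1.607, -0, 1.354, -0.206], TCP at [145.502, -556.301, 238.714] pointing down, gripper open.
Joint ranges: [-2.99, 2.99], [-0.89, 2.07], [0.3, 2.58], [-1.14, 4.28], [0, 2.63], [-3.12, 3.12]. Speed limits (rad/s): [2.57, 2.57, 3.01, 3.14, 3.14, 3.14].

### API

Orientations are given as a unit quaternion [w, x, y, z].
In Python, from cell import * gives the robot as it stands. The module is installed in compiled form; this text tells all that it offers.
- The arm moves only by the tool arm_command, never from a script. Its argument "rows" is one flat list of numbers, 6 for each row, row after row: the shift along the tool's x, y, z in cm, then the turn, a rotation vector about the tool's x, y, z in rad. A call has 1 to 5 rows; each row is the pose to reach, as a shift and turn from the pose commanded when the call began, along the tool's axes at that moment; what a row does not reach only later rows make up. A row lasts 1/8 s, in which the tool goes at most 62.5 mm and 10.7 degrees, less where a joint would pass 70% of its speed; a pose out of reach is approached as far as the arm can. A call with a gripper value outside its range is refused whole. "hand" is the opening, from 0 (shut) to 1 (fully open), set as the call begins (left out, the last holds). The fingers move at their own pace and stop on an object; "grip_force" is the grip in N (left out, the last holds). Time passes only in rows, so rows that repeat a pose let the fingers close. It gives the time, the measured TCP pose, the force, the opening and the grip force at its end, in the units of the state.
- get_obs(): the state, without advancing time (a new reading comes with each control period).
- snapshot(name): name is "scene" or "top" or "wrist"; returns the picture (384x512x3 uint8, blue, green, red); there is no depth.
- get_calibration(name): a dict with "intrinsics" (3x3 intrinsics, pixels), "k1" (the pictures are not rectified: a ray, as slopes to the right and down, at radius r is drawn at 1 + k1 r^2 times it, then the intrinsics apply), "camera_from_world" (4x4, takes a point from world to camera coordinates). Camera axes: x right, y down, z forward; pixel columns grow to the right and rows downward; lengths in mm; the calibration is good to about 2 mm. A picture is of the moment at which its call begins: read the wrist's pose just before it. get_calibration takes no time and is no camera call; for the wrist camera it gives the pose at the moment of the call.
- finish_job(): hands the job in; it is judged then, once.
The state is a dict: "clock": time; "q": joint angles; "joint_velocities": joint speeds; "joint_torque": joint torques, N m; "ee_pos": TCP position; "orientation": TCP orientation; "contact_force": force on the tool from outside, world axes, zero at the start; "moment": the same for the moment, N m; "grip_width": opening from 0.0 (shut) to 1.0 (fully open); "gripper_force": force on a finger pad.
Only numpy, scipy, OpenCV 4.12 (cv2) and the standard library are available. Lean on these libraries where they do the work, as an engineer would, in place of code of your own. Each camera call takes 0.05 s, during which the arm holds its last target. There are 200 camera calls.

### The job

Swing the red handle of the toggle clamp over centre to its stop so that the gear unit is held in the nest. Then pick up the hand-held reader, set its round spring hood squarely on the middle of the bar-code label on the unit's sloping face, and press gently until the hood is about half sunk (about 10 N), keeping it still for a good second without ramming it. Lay the reader gently back in its green tray and swing the clamp fully open again, leaving the bin, hub and axle alone.

Things in the scene. Friction and masses are not known exactly. Their poses are not given: they have to be found in the camera images.
- clamp_handle (a joint): Angle of the toggle-clamp handle about its pivot, rad: 0 = fully open, laid back 50 deg from upright away from the unit (towards the nest's +y); 1.28 = at its stop, clamped, 23 deg past upright towards the unit. The linkage passes dead centre at 1.20 (it pushes back by some newtons just before) and beyond that it stays shut by itself; it has little friction.
- handle_grip (a point): Point on the clamp handle's red cross grip, a level bar 22 mm thick along the nest's x that sticks out 68 mm to +x of the steel stem; this point is 40 mm out. Hold or loosely straddle it from above, fingers closing along the nest's y. It moves on a 125 mm arc about handle_pivot in the nest's y-z plane, 159 mm above the bench when open, 193 mm clamped. Axes: the nest's when the handle is at 0.
- handle_pivot (a point): Pivot of the clamp handle in the plane of its stem, 79 mm above the bench; axes are those of the nest (z up, y from the unit towards the clamp; the label faces -y). The handle turns about the x axis here, positive = the grip moves from +y over the top towards -y.
- nest: Blue base plate 170 x 330 x 20 mm (x from -85 to 85, y from -90 to 240) fixed to the bench, with low steel locating walls (34 mm high) round the unit and the steel toggle clamp at its +y end. Origin: on the bench under the middle of the unit. y = towards the clamp, -y = the side the label faces, z up.
- clamp_arm: Steel arm of the clamp, 138 mm long with a rubber foot, driven by the handle; slopes up at 58 deg when open (top 245 mm above the bench), lies level over the unit when clamped (top 145 mm above the bench). Origin: its pivot, 135 mm above the bench.
- unit: Cast aluminium gear unit 140 (x) x 130 (y) mm, 135 mm above the bench at its highest, loose in the nest, with a shaft stub towards its -y that reaches 145 mm from the middle. Origin: centre of its underside, 20 mm above the bench; its x = the side the label faces = the nest's -y, its y = the nest's x.
- label: White bar-code label 60 x 60 mm on the unit's sloping face. Origin: middle of its surface, about 105 mm above the bench. z = outward normal, 55 deg from vertical (towards the nest's -y and up); y = the nest's x, level; x runs down the slope.
- reader: Hand-held contact reader, 176 mm long, 36 mm wide, 44 mm high, grey with an orange band, 0.29 kg. Lies in the tray. Origin: underside, below its long axis; x = along the reader towards the hood (from -85 mm at the rear to +91 mm at the hood's face), y = across, z up as it lies. Long axis is 22 mm above the underside.
- reader_grip (a point): Good grip point on the reader's long axis, 101 mm behind the hood's face, 22 mm above the reader's underside; flat sides 36 mm apart across y. Axes as the reader.
- hood_face (a point): Centre of the flat front of the reader's round black rubber hood, 42 mm across; the hood slides straight back into the reader by up to 4 mm against a spring of 5 N per mm (bottoms at about 20 N). x = direction the reader points.
- tray: Green tray fixed to the bench, 260 (x) x 180 (y) mm outside, rim 14 mm high, walls and floor 4 mm. Origin: centre of its underside.
- bin: Bystander: yellow open parts bin 100 x 150 x 70 mm. Origin: centre of underside.
- hub: Bystander: steel hub, 84 mm across the flange, 50 mm high. Origin: centre of underside.
- axle: Bystander: steel axle 180 mm long with two black square couplings 40 mm, lying along its x. Origin: centre of underside.

How it is judged (in metres and radians):
On the way, in this order (a step that is already met when the one before it is completed fails the run):
1. the clamp handle is over centre at its stop and the clamp arm presses on the unit (value of joint clamp_handle above 1.21 rad and contact force between clamp_arm and unit above 3 N), for 0.2 s.
2. with the unit clamped, the reader's hood is pressed on the label with 6 to 14 N, square within 8 deg, within 12 mm of the middle, and kept still (under 20 mm/s) for 0.8 s (all of step 1 and contact force between reader and label between 6 and 14 N and angle between the x axis of reader and the z axis of label, either way round below 0.14 rad and distance between hood_face and label below 0.012 m and linear speed of reader below 0.02 m/s), for 0.8 s.
At the end, for the whole second after the job is handed in: Reader lies level (7 deg) and still on the floor of the green tray, its grip point within 100 mm along and 70 mm across of the tray's middle and under 34 mm high, hood face under 36 mm; clamp handle open (under 0.15 rad); unit within 6 mm of its place in the nest (value of joint clamp_handle below 0.15 rad and x of reader_grip in the frame of tray between -0.1 and 0.1 m and y of reader_grip in the frame of tray between -0.07 and 0.07 m and z of reader_grip in the frame of tray below 0.034 m and z of hood_face in the frame of tray below 0.036 m and angle between reader's own x axis and vertical between 1.45 and 1.69 rad and linear speed of reader below 0.02 m/s and horizontal distance between unit and nest below 0.006 m); the robot touches nothing.
It fails at once if the reader is rammed against the label or unit (over 28 N) (contact force between reader and unit above 28 N).
It fails at once if the reader is let fall (moves faster than 0.5 m/s out of the fingers, a fall of over 12 mm) (linear speed of reader above 0.5 m/s and contact force between the fingers and reader below 0.1 N).
It fails at once if the reader is slammed into the tray (over 200 N) (contact force between reader and tray above 200 N).
It fails at once if the bin, the hub or the axle is shoved away (over 30 mm) (distance of any of bin, hub, axle from where it was at the start of the episode above 0.03 m).
It also fails if it takes over 72 s, if anything falls off the work surface, if the arm or the gripper's body presses on something with over 40 N, if the wrist force passes 120 N, or if a joint passes its speed limit or range.

## Working session

There is one attempt and no reset: what is moved stays moved. The work goes in short steps, Python scripts to look and compute and a tool call to move; the robot and the scene stay as the last step left them, time stands still between calls to the robot, and variables do not carry over. Pictures are saved under pics/ and viewed, at most 10 in all, crops included, and the job is handed in when it is done.

Besides the shell and the picture viewer there is one more tool, called after ">>>" as name(argument=value, ...), one argument or row to a line, values as JSON. arm_command: Moves the arm, as the interface text tells. Its arguments: {"type":"object","properties":{"rows":{"type":"array"},"hand":{"type":"number"},"grip_force":{"type":"number"}},"required":["rows"]}

```bash
mkdir -p pics; ls; cat > h.py <<'E'
from cell import *
import numpy as np, cv2
from scipy.spatial.transform import Rotation as R
def rot(q): return R.from_quat([q[1],q[2],q[3],q[0]])
def ray(cal,px):
    K=np.array(cal["intrinsics"]);T=np.array(cal["camera_from_world"]);k=cal["k1"]
    s=np.array([(px[0]-K[0,2])/K[0,0],(px[1]-K[1,2])/K[1,1]]);u=s.copy()
    for _ in range(20): u=s/(1+k*(u@u))
    d=T[:3,:3].T@np.array([u[0],u[1],1]);return -T[:3,:3].T@T[:3,3],d/np.linalg.norm(d)
def plane(cal,px,z):
    o,d=ray(cal,px);return o+d*(z-o[2])/d[2]
def proj(cal,p):
    K=np.array(cal["intrinsics"]);T=np.array(cal["camera_from_world"]);c=T[:3,:3]@np.array(p,float)+T[:3,3]
    u=c[:2]/c[2];u=u*(1+cal["k1"]*(u@u));return K[:2,:2]@u+K[:2,2]
def meet(c1,p1,c2,p2):
    o1,d1=ray(c1,p1);o2,d2=ray(c2,p2)
    t=np.linalg.lstsq(np.c_[d1,-d2],o2-o1,rcond=None)[0]
    a=o1+t[0]*d1;b=o2+t[1]*d2;return (a+b)/2,np.linalg.norm(a-b)
def local(target_pos,Rt):  # rows numbers from current pose
    o=get_obs();R0=rot(o["orientation"])
    return R0.inv().apply(np.array(target_pos)-np.array(o["ee_pos"]))/10,(R0.inv()*Rt).as_rotvec()
E
python3 - <<'E'
from h import *
np.set_printoptions(precision=3,suppress=True)
for n in("scene","top"):
    cv2.imwrite(f"pics/{n}0.png",snapshot(n));c=get_calibration(n);print(n,np.array(c["intrinsics"]),c["k1"],np.array(c["camera_from_world"]))
print(get_obs())
E
```

```text
pics
scene [[381.818   0.    252.749]
 [  0.    381.818 189.414]
 [  0.      0.      1.   ]] -0.07066518579955279 [[  -0.012    1.      -0.012   34.938]
 [   0.793    0.003   -0.609 -413.875]
 [  -0.609   -0.017   -0.793 1605.973]
 [   0.       0.       0.       1.   ]]
top [[480.876   0.    255.663]
 [  0.    480.876 193.814]
 [  0.      0.      1.   ]] -0.09344610803233311 [[   0.016   -1.      -0.018   -9.255]
 [  -0.993   -0.014   -0.114  616.075]
 [   0.113    0.019   -0.993 1289.889]
 [   0.       0.       0.       1.   ]]
{'clock': 0.1, 'q': array([-1.521,  0.182,  1.608,  0.   ,  1.354, -0.206]), 'joint_velocities': array([ 0.   , -0.001, -0.003,  0.   ,  0.001,  0.   ]), 'joint_torque': array([  0.   , -43.482, -34.27 ,   0.07 ,   0.034,  -0.   ]), 'ee_pos': array([ 145.48 , -555.792,  237.887]), 'orientation': array([-0.001,  0.992,  0.128,  0.   ]), 'contact_force': array([ 0.48 ,  0.83 , -0.321]), 'moment': array([ 0.018,  0.033, -0.009]), 'gripper_force': 0.0, 'grip_width': 0.998116327817168}
```

View pics/scene0.png

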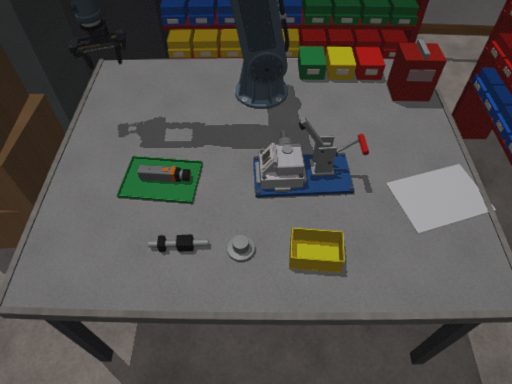

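View pics/top0.png

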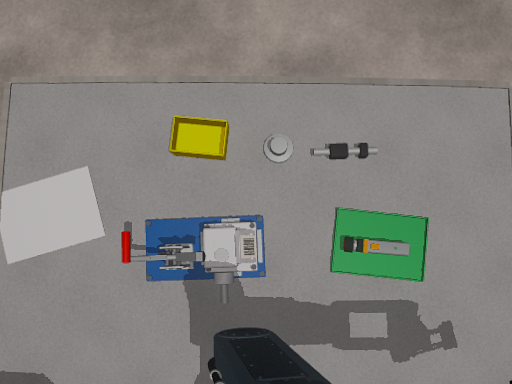

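The scene view has +y to the right and the top view has +y to the left. The clamp and red handle are at the nest's +y end (red grip at about (126,247) in the top view). The label faces −y at (249,246). The reader lies in the tray at about (375,245) with its black hood towards +y. Next I measure all of these by colour.

```bash
cat > m.py <<'E'
from h import *
np.set_printoptions(precision=1,suppress=True)
C={n:get_calibration(n) for n in("scene","top")};I={n:cv2.imread(f"pics/{n}0.png") for n in C}
def mask(im,lo,hi):
    return cv2.inRange(cv2.cvtColor(im,cv2.COLOR_BGR2HSV),np.array(lo),np.array(hi))
def blobs(m,roi):
    k=np.zeros_like(m);x0,y0,x1,y1=roi;k[y0:y1,x0:x1]=m[y0:y1,x0:x1]
    return max(cv2.findContours(k,cv2.RETR_EXTERNAL,cv2.CHAIN_APPROX_NONE)[0],key=cv2.contourArea)
t=C["top"];im=I["top"]
def world_rect(c,z):
    p=np.array([plane(t,q[0],z)[:2] for q in c],np.float32);r=cv2.minAreaRect(p);return r
blue=cv2.morphologyEx(mask(im,[100,120,50],[125,255,255]),cv2.MORPH_CLOSE,np.ones((25,25)))
r=world_rect(blobs(blue,(130,200,280,290)),20);print("nest rect",r)
r=world_rect(blobs(mask(im,[50,120,40],[80,255,255]),(320,190,440,290)),14);print("tray",r)
red={n:blobs(mask(I[n],[0,170,90],[6,255,255])|mask(I[n],[174,170,90],[180,255,255]),roi) for n,roi in(("top",(100,220,145,275)),("scene",(350,120,380,165)))}
rc={n:cv2.minAreaRect(red[n]) for n in red};print(rc)
print("red centre",meet(t,rc["top"][0],C["scene"],rc["scene"][0]))
org={n:blobs(mask(I[n],[8,120,100],[22,255,255]),roi) for n,roi in(("top",(335,225,420,265)),("scene",(130,150,200,190)))}
oc={n:np.mean(org[n][:,0],0) for n in org};print(oc,meet(t,oc["top"],C["scene"],oc["scene"]))
cv2.imwrite("pics/crop1.png",np.hstack([cv2.resize(im[200:290,110:280],(680,360),interpolation=cv2.INTER_CUBIC)]))
a=cv2.resize(im[205:285,325:435],(660,480),interpolation=cv2.INTER_CUBIC);cv2.imwrite("pics/crop2.png",a)
E
python3 m.py; python3 -c "
import cv2,numpy as np
a=cv2.imread('pics/crop1.png');b=cv2.imread('pics/crop2.png')
b=cv2.resize(b,(330,240));c=np.zeros((600,680,3),np.uint8);c[:360]=a;c[360:,:330]=b;cv2.imwrite('pics/crop.png',c)"
```

```text
nest rect ((465.62603759765625, 139.71136474609375), (168.11048889160156, 327.6826171875), 3.1162948608398438)
tray ((482.8908996582031, -346.3563232421875), (260.2138366699219, 178.95556640625), 84.41148376464844)
{'top': ((125.5, 247.0), (30.0, 7.0), 90.0), 'scene': ((362.67431640625, 142.74771118164062), (18.29448127746582, 5.4596099853515625), 73.3007583618164)}
red centre (array([463.7, 317.6, 165.9]), np.float64(1.6719092275844956))
{'top': array([365.1, 244.9]), 'scene': array([172.3, 170. ])} (array([ 480.1, -297.9,   51.6]), np.float64(1.3389996686256225))
```

View pics/crop.png

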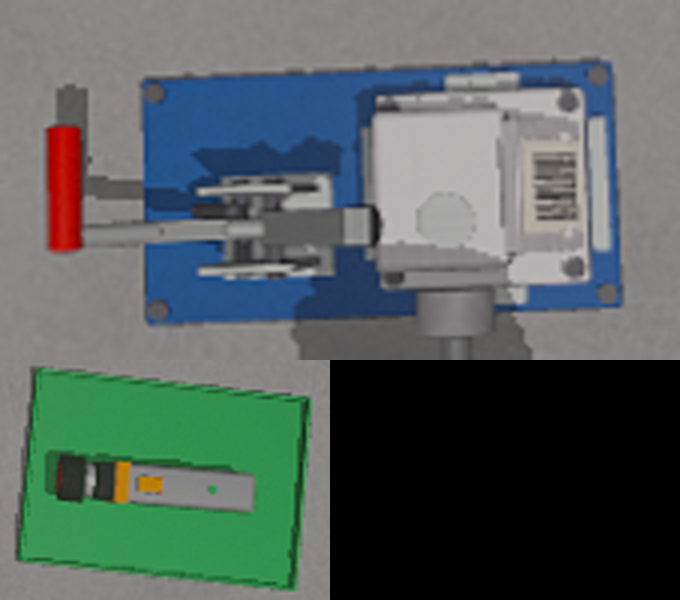

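Crop: the plate is turned about 3°, the red grip is left of it, and the label is at top-view pixel (249,246). The reader runs from its hood at (344,245) to its rear at (410,250). Now I measure the reader and label, and the shift to the handle.

```bash
cat > n.py <<'E'
from m import *
h=cv2.cvtColor(im,cv2.COLOR_BGR2HSV)
inside=np.zeros(im.shape[:2],np.uint8);tr=blobs(mask(im,[50,120,40],[80,255,255]),(320,190,440,290));cv2.drawContours(inside,[tr],-1,255,-1)
inside=cv2.erode(inside,np.ones((9,9)))
ng=cv2.bitwise_and(inside,cv2.bitwise_not(mask(im,[45,90,0],[90,255,255])))
c=blobs(cv2.morphologyEx(ng,cv2.MORPH_OPEN,np.ones((3,3))),(330,215,425,275))
for z in(26,40,48):print("reader",z,world_rect(c,z))
th=np.radians(3.12);ya=np.array([-np.sin(th),np.cos(th),0]);xa=np.array([np.cos(th),np.sin(th),0])
N=np.array([465.6,139.7,0])-75*ya
loc=lambda p:np.array([(p-N)@xa,(p-N)@ya,p[2]])
print("red loc",loc(np.array([463.7,317.6,165.9])),[loc(plane(t,rc["top"][0],z)) for z in (160,166)])
print("label top@105",loc(plane(t,(248.7,246.2),105)))
s=I["scene"][135:195,245:315];cv2.imwrite("pics/lab.png",cv2.resize(s,(700,600),interpolation=cv2.INTER_CUBIC))
Rt=R.from_matrix(np.c_[xa,-ya,[0,0,-1]])
G=N+xa*18+ya*253
for z in(330,200,150):print(z,local([*G[:2],z],Rt))
E
python3 n.py
```

```text
nest rect ((465.62603759765625, 139.71136474609375), (168.11048889160156, 327.6826171875), 3.1162948608398438)
tray ((482.8908996582031, -346.3563232421875), (260.2138366699219, 178.95556640625), 84.41148376464844)
{'top': ((125.5, 247.0), (30.0, 7.0), 90.0), 'scene': ((362.67431640625, 142.74771118164062), (18.29448127746582, 5.4596099853515625), 73.3007583618164)}
red centre (array([463.7, 317.6, 165.9]), np.float64(1.6719092275844956))
{'top': array([365.1, 244.9]), 'scene': array([172.3, 170. ])} (array([ 480.1, -297.9,   51.6]), np.float64(1.3389996686256225))
reader 26 ((477.4347229003906, -334.3524475097656), (181.697509765625, 39.0080680847168), 86.70081329345703)
reader 40 ((477.3137512207031, -331.088623046875), (179.7779083251953, 38.59599685668945), 86.70082092285156)
reader 48 ((477.24468994140625, -329.2236328125), (178.68099975585938, 38.360477447509766), 86.70081329345703)
red loc [  7.8 252.7 165.9] [array([  8. , 255.3, 160. ]), array([  7.9, 253.6, 166. ])]
label top@105 [ -0.5 -50.4 105. ]
330 (array([ 53.9, -76.3,  -9.1]), array([-0. , -0. ,  0.2]))
200 (array([ 53.9, -76.3,   3.9]), array([-0. , -0. ,  0.2]))
150 (array([ 53.9, -76.3,   8.9]), array([-0. , -0. ,  0.2]))
```

View pics/lab.png

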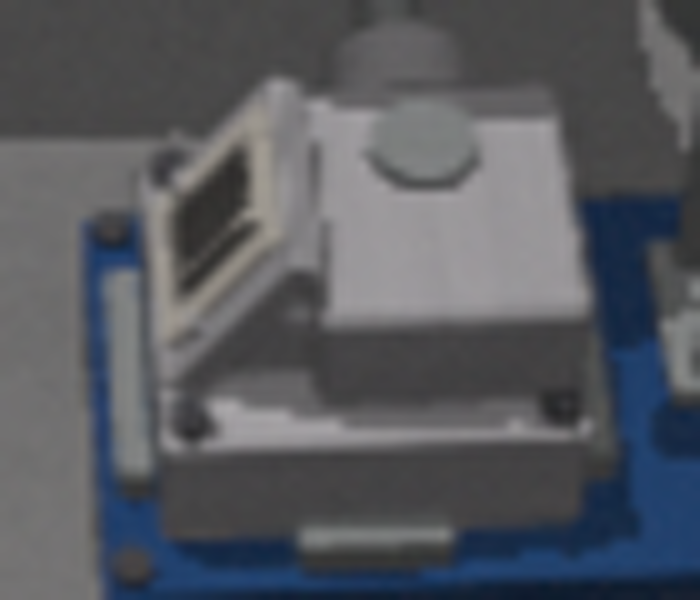

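Label in the scene crop: its centre is at about (221,226) in the crop, which is scene pixel (267,157.6), facing −y and up. I move above the red grip first.

>>> arm_command(
  rows=[3.4,-4.8,-1.8,0,0,0.04,6.8,-9.6,-3.6,0,0,0.08,10.2,-14.4,-5.4,0,0,0.12,13.6,-19.2,-7.2,0,0,0.16,17,-24,-9,0,0,0.2],
  hand=0.5,
)

```text
clock: 0.72
ee_pos: [249.5, -279.1, 328.9]
orientation: [-0.0, 1.0, 0.027, 0.0]
contact_force: [0.8, -0.4, 1.6]
grip_width: 0.499
gripper_force: 0.0
```

>>> arm_command(
  rows=[2.34,-5.3,0,0,0,0,4.68,-10.6,0,0,0,0,7.0,-15.9,0,0,0,0,9.3,-21.2,0,0,0,0,11.7,-26.6,0,0,0,0],
)

```text
clock: 1.35
ee_pos: [351.4, -7.1, 328.8]
orientation: [0.0, 1.0, 0.028, 0.001]
contact_force: [0.9, -0.8, 0.7]
grip_width: 0.498
gripper_force: 0.0
```

>>> arm_command(
  rows=[2.34,-5.3,0,0,0,0,4.68,-10.6,0,0,0,0,7.0,-15.9,0,0,0,0,9.3,-21.2,0,0,0,0,11.7,-26.6,0,0,0,0],
)

```text
clock: 1.98
ee_pos: [453.3, 265.2, 328.4]
orientation: [0.0, 1.0, 0.028, -0.0]
contact_force: [0.2, -0.1, 0.7]
grip_width: 0.501
gripper_force: 0.0
```

```bash
cat > k.py <<'E'
from h import *
np.set_printoptions(precision=2,suppress=True)
th=np.radians(3.12);ya=np.array([-np.sin(th),np.cos(th),0]);xa=np.array([np.cos(th),np.sin(th),0]);za=np.array([0,0,1.])
N=np.array([465.6,139.7,0])-75*ya
loc=lambda p:np.array([(p-N)@xa,(p-N)@ya,p[2]])
W=lambda x,y,z:N+x*xa+y*ya+z*za
Rh=R.from_matrix(np.c_[xa,-ya,-za])
E
python3 - <<'E'
from k import *
o=get_obs();cal=get_calibration("wrist");cv2.imwrite("pics/w1.png",snapshot("wrist"))
print(o["clock"],o["ee_pos"],loc(o["ee_pos"]),o["grip_width"]);print(local(W(18,253,142),Rh))
print("bar pred px",proj(cal,W(8,253,159)),proj(cal,W(-26,253,159)),proj(cal,W(42,253,159)))
E
```

```text
1.975 [453.33 265.18 328.38] [ -5.42 200.96 328.38] 0.5010408064131392
(array([ 2.25, -4.63, 18.51]), array([-0.,  0.,  0.]))
bar pred px [209.21 163.51] [210.55 190.23] [207.8  134.95]
```

View pics/w1.png

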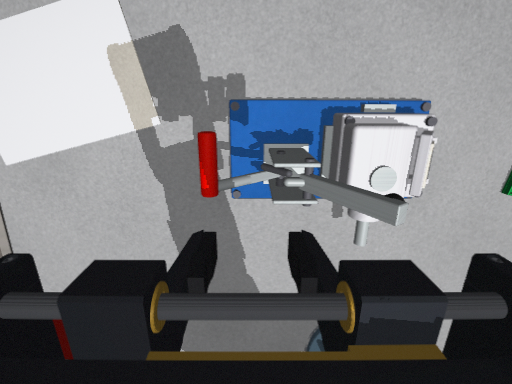

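The wrist view shows the red bar from (205,133) to (210,195), as predicted. I descend around it.

>>> arm_command(
  rows=[2.25,-4.65,2,0,0,0,2.25,-4.65,8,0,0,0,2.25,-4.65,13,0,0,0,2.25,-4.65,16.5,0,0,0,2.25,-4.65,18.5,0,0,0],
)

```text
clock: 2.65
ee_pos: [471.4, 310.2, 140.8]
orientation: [0.001, 1.0, 0.028, -0.002]
contact_force: [-0.5, 0.6, 0.3]
grip_width: 0.499
gripper_force: 0.0
```

>>> arm_command(
  rows=[0,1.1,-1.16,0,0,0,0,2.35,-2.16,0,0,0,0,3.7,-3.0,0,0,0,0,5.15,-3.65,0,0,0,0,6.7,-4.13,0,0,0],
)

```text
clock: 3.28
ee_pos: [477.3, 242.7, 186.2]
orientation: [-0.0, 1.0, 0.028, 0.001]
contact_force: [-0.1, 1.2, -0.1]
grip_width: 0.502
gripper_force: 0.3
```

>>> arm_command(
  rows=[0,1.6,-0.27,0,0,0,0,3.2,-0.33,0,0,0,0,4.75,-0.2,0,0,0,0,6.3,0.15,0,0,0,0,7.85,0.7,0,0,0],
)

```text
clock: 3.9
ee_pos: [481.2, 164.4, 177.5]
orientation: [0.0, 1.0, 0.028, -0.0]
contact_force: [0.0, -0.3, 1.0]
grip_width: 0.499
gripper_force: 0.0
```

```bash
python3 - <<'E'
from k import *
o=get_obs();print(o["clock"],loc(o["ee_pos"]),o["contact_force"]);cv2.imwrite("pics/s2.png",cv2.resize(snapshot("scene")[100:210,220:400],(720,440),interpolation=cv2.INTER_CUBIC))
E
```

```text
3.9 [ 16.89  98.83 177.54] [ 0.01 -0.34  1.  ]
```

View pics/s2.png

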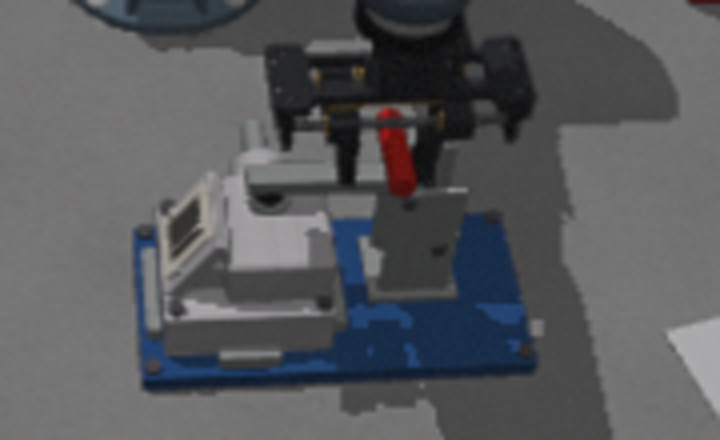

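The arm is nearly level and the bar leans on the +y finger. I push it a bit further, onto the stop.

>>> arm_command(
  rows=[0,0.4,0.1,0,0,0,0,0.7,0.2,0,0,0,0,0.7,0.2,0,0,0],
)

```text
clock: 4.32
ee_pos: [481.2, 162.9, 176.6]
orientation: [-0.004, 1.0, 0.028, 0.0]
contact_force: [-1.4, 19.0, 4.1]
grip_width: 0.499
gripper_force: 9.7
```

>>> arm_command(
  rows=[0,0.2,0,0,0,0,0,0.4,0,0,0,0,0,0.4,0,0,0,0],
)

```text
clock: 4.7
ee_pos: [481.1, 162.4, 176.5]
orientation: [-0.007, 1.0, 0.028, 0.0]
contact_force: [-0.1, 35.4, 1.4]
grip_width: 0.505
gripper_force: 17.6
```

```bash
python3 - <<'E'
from k import *
o=get_obs();print(o["clock"],loc(o["ee_pos"]),o["contact_force"],o["gripper_force"]);c=get_calibration("scene");im=snapshot("scene")
hs=cv2.cvtColor(im,cv2.COLOR_BGR2HSV);m=cv2.inRange(hs,(0,150,60),(8,255,255))|cv2.inRange(hs,(174,150,60),(180,255,255))
m[:120]=0;m[160:]=0;m[:,:300]=0;m[:,340:]=0
p=cv2.findNonZero(m)[:,0];print(cv2.minAreaRect(p),p.min(0),p.max(0))
import math
for t in(1.1,1.15,1.2,1.28):
    f=math.radians(50)-t;print(t,proj(c,W(40,157.5+125*math.sin(f),79+125*math.cos(f))),proj(c,W(-20,157.5+125*math.sin(f),79+125*math.cos(f))))
E
```

```text
4.7 [ 16.75  96.87 176.47] [-0.06 35.42  1.42] 17.561592757701874
((318.7567138671875, 137.54054260253906), (21.700664520263672, 6.5759596824646), 80.53767395019531) [315 127] [323 148]
1.1 [327.2  143.64] [324.03 129.69]
1.15 [325.13 144.08] [322.02 130.13]
1.2 [323.07 144.59] [320.03 130.63]
1.28 [319.83 145.53] [316.9  131.58]
```

The handle is at its stop: 35 N with no further motion, and the bar sits where 1.28 rad predicts. I back off, rise and go to the reader.

>>> arm_command(
  rows=[0,-1.1,0,0,0,0,0,-2,0,0,0,0,0,-2,-5,0,0,0,0,-2,-10,0,0,0,0,-2,-14.5,0,0,0],
)

```text
clock: 5.38
ee_pos: [480.7, 174.2, 322.6]
orientation: [0.0, 1.0, 0.028, 0.0]
contact_force: [0.2, 0.4, -0.9]
grip_width: 0.499
gripper_force: 0.0
```

>>> arm_command(
  rows=[-0.3,5.2,0,0,0,-0.146,-0.6,10.4,0,0,0,-0.292,-1,15.6,0,0,0,-0.438,-1.3,20.7,0,0,0,-0.584,-1.6,25.8,0,0,0,-0.73],
  hand=1,
)

```text
clock: 6.0
ee_pos: [478.7, -86.0, 320.9]
orientation: [0.0, 0.923, 0.385, -0.0]
contact_force: [0.7, -0.4, -0.9]
grip_width: 1.0
gripper_force: 0.0
```

>>> arm_command(
  rows=[-3.7,3.6,2,0,0,-0.146,-7.4,7.2,4,0,0,-0.292,-11.1,10.8,6,0,0,-0.437,-14.8,14.5,8,0,0,-0.582,-18.4,18.1,10,0,0,-0.727],
)

```text
clock: 6.62
ee_pos: [476.5, -344.1, 220.1]
orientation: [-0.0, 0.726, 0.688, -0.0]
contact_force: [0.5, 0.5, 0.8]
grip_width: 1.002
gripper_force: 0.0
```

```bash
cat > rd.py <<'E'
from k import *
snapshot("scene")
o=get_obs();cal=get_calibration("wrist");im=snapshot("wrist");cv2.imwrite("pics/w3.png",im)
print(o["clock"],o["ee_pos"],o["q"],o["contact_force"])
h=cv2.cvtColor(im,cv2.COLOR_BGR2HSV);g=cv2.inRange(h,(50,100,30),(80,255,255));g[270:]=0
c=max(cv2.findContours(g,0,2)[0],key=cv2.contourArea);f=np.zeros_like(g);cv2.drawContours(f,[cv2.convexHull(c)],-1,255,-1)
f=cv2.erode(f,np.ones((25,25)));g2=cv2.inRange(h,(45,70,0),(90,255,255));n=cv2.morphologyEx(f&~g2,cv2.MORPH_OPEN,np.ones((5,5)))
c=max(cv2.findContours(n,0,2)[0],key=cv2.contourArea);print(cv2.boundingRect(c))
P=np.array([plane(cal,q[0],48)[:2] for q in c],np.float32);print(cv2.minAreaRect(P))
a=np.array([.0576,.9983]);
for y in(-400,-380,-360):
    s=P[abs(P[:,1]-y)<6];print(y,s[:,0].min(),s[:,0].max())
print("y range",P[:,1].min(),P[:,1].max())
Rr=R.from_matrix(np.c_[[.0576,.9983,0],[.9983,-.0576,0],[0,0,-1]])
print(local([476.6,-344,12],Rr))
E
python3 rd.py
```

```text
6.675 [ 474.69 -348.96  216.68] [-0.83  0.23  1.59 -0.    1.32 -0.78] [-2.96 -1.44 -1.05]
(237, 84, 34, 144)
((475.2649230957031, -332.9092102050781), (173.99386596679688, 37.305328369140625), 86.1042251586914)Traceback (most recent call last):
  File "rd.py", line 12, in <module>
    s=P[abs(P[:,1]-y)<6];print(y,s[:,0].min(),s[:,0].max())
                                 ~~~~~~~~~~^^
    return umr_minimum(a, axis, None, out, keepdims, initial, where)
ValueError: zero-size array to reduction operation minimum which has no identity
```

View pics/w3.png

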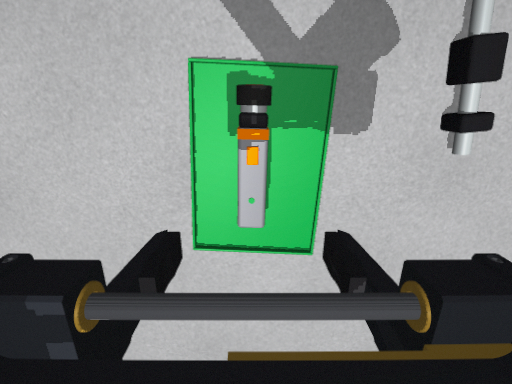

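The reader is upright in the wrist view, with its hood at (254,90) and rear at (252,228), centred between the fingers. I descend on it and grip.

>>> arm_command(
  rows=[0,0,6,0,0,0,0,0,12,0,0,0,0,0,17,0,0,0,0,0,19.5,0,0,0,0,0,20.7,0,0,0],
)

```text
clock: 7.35
ee_pos: [476.4, -340.8, 12.5]
orientation: [-0.001, 0.728, 0.686, -0.0]
contact_force: [-0.1, -0.1, -0.4]
grip_width: 0.997
gripper_force: 0.0
```

>>> arm_command(
  rows=[0,0,0,0,0,0,0,0,0,0,0,0,0,0,0,0,0,0,0,0,0,0,0,0,0,0,0,0,0,0],
  hand=0.3,
  grip_force=45,
)

```text
clock: 7.98
ee_pos: [477.1, -342.2, 14.4]
orientation: [0.0, 0.727, 0.686, -0.0]
contact_force: [-1.1, 0.2, 0.3]
grip_width: 0.459
gripper_force: 0.7
```

>>> arm_command(
  rows=[0,0,0,0,0,0,0,0,0,0,0,0,0,0,0,0,0,0,0,0,0,0,0,0,0,0,0,0,0,0],
  hand=0,
  grip_force=45,
)

```text
clock: 8.6
ee_pos: [476.9, -342.1, 14.2]
orientation: [-0.0, 0.727, 0.686, -0.0]
contact_force: [-3.8, 1.7, 6.4]
grip_width: 0.402
gripper_force: 44.9
```

```bash
python3 - <<'E'
from k import *
C={n:get_calibration(n) for n in("scene","top")}
L,e=meet(C["top"],(248.7,246.2),C["scene"],(267.1,157.6));print("label",L,loc(L),e)
for n in C:cv2.imwrite(f"pics/{n}4.png",snapshot(n))
o=get_obs();print(o)
n=-ya*np.sin(np.radians(55))+za*np.cos(np.radians(55))
D=-n; Y=np.cross(np.cross(D,xa),D)  # reader x = D
# tool x = D, tool y = xa (world +x), tool z = x cross y
Rl=R.from_matrix(np.c_[D,xa,np.cross(D,xa)]);print(Rl.as_matrix())
E
```

```text
label [471.88  16.48 104.33] [ -0.44 -48.38 104.33] 3.9136295859343546
{'clock': 8.7, 'q': array([-0.82,  0.5 ,  1.7 , -0.  ,  0.94, -0.77]), 'joint_velocities': array([-0.,  0., -0., -0.,  0., -0.]), 'joint_torque': array([  0.69, -47.93, -25.78,   0.53,  -0.86,   0.01]), 'ee_pos': array([ 476.92, -342.1 ,   14.23]), 'orientation': array([-0.  ,  0.73,  0.69, -0.  ]), 'contact_force': array([-2.96,  1.32,  5.85]), 'moment': array([ 0.1 ,  0.49, -0.  ]), 'gripper_force': 44.86812360584736, 'grip_width': 0.401089177896811}
[[-0.04  1.    0.03]
 [ 0.82  0.05 -0.57]
 [-0.57  0.   -0.82]]
```

Gripped at 35 mm (the reader's width), with the pads about 7 mm above its axis. I lift it and move to where the wrist camera sees the label.

>>> arm_command(
  rows=[0,0,-1,0,0,0,0,0,-3.5,0,0,0,0,0,-8,0,0,0,0,0,-14,0,0,0,0,0,-20,0,0,0],
)

```text
clock: 9.32
ee_pos: [476.9, -341.5, 215.6]
orientation: [-0.0, 0.727, 0.686, 0.0]
contact_force: [0.2, -0.2, -2.5]
grip_width: 0.404
gripper_force: 44.9
```

>>> arm_command(
  rows=[4.8,-0.3,-1.7,0,0,0,9.6,-0.6,-3.4,0,0,0,14.4,-0.9,-5.1,0,0,0,19.2,-1.1,-6.8,0,0,0,24.2,-1.4,-8.6,0,0,0],
)

```text
clock: 9.95
ee_pos: [476.8, -97.9, 300.5]
orientation: [0.0, 0.727, 0.686, 0.0]
contact_force: [-0.1, 0.2, -3.0]
grip_width: 0.403
gripper_force: 44.9
```

>>> arm_command(
  rows=[0,0,0,0,0,0,0,0,0,0,0,0],
)

```text
clock: 10.2
ee_pos: [477.1, -99.7, 299.9]
orientation: [0.0, 0.727, 0.687, -0.0]
contact_force: [-0.4, -0.2, -1.9]
grip_width: 0.403
gripper_force: 44.9
```

```bash
python3 - <<'E'
from k import *
o=get_obs();cal=get_calibration("wrist");im=snapshot("wrist")
print(o["clock"],o["ee_pos"],o["orientation"],o["contact_force"],o["moment"],o["grip_width"],o["q"])
np.save("w5cal.npy",cal,allow_pickle=True);cv2.imwrite("pics/w5raw.png",im)
print("label pred",proj(cal,W(0,-49,104.5)))
R0=rot(o["orientation"]);h=np.array(o["ee_pos"])+R0.apply([99,0,-11.8]);print("hood pred px",proj(cal,h))
cv2.imwrite("pics/w5.png",cv2.resize(im[:300],(800,469),interpolation=cv2.INTER_CUBIC))
E
```

```text
10.2 [477.06 -99.66 299.89] [ 0.    0.73  0.69 -0.  ] [-0.38 -0.22 -1.89] [-0.05 -0.09 -0.01] 0.40338051827256477 [-0.45 -0.07  1.74 -0.    1.46 -0.39]
label pred [242.57  74.71]
hood pred px [252.57  67.47]
```

View pics/w5.png

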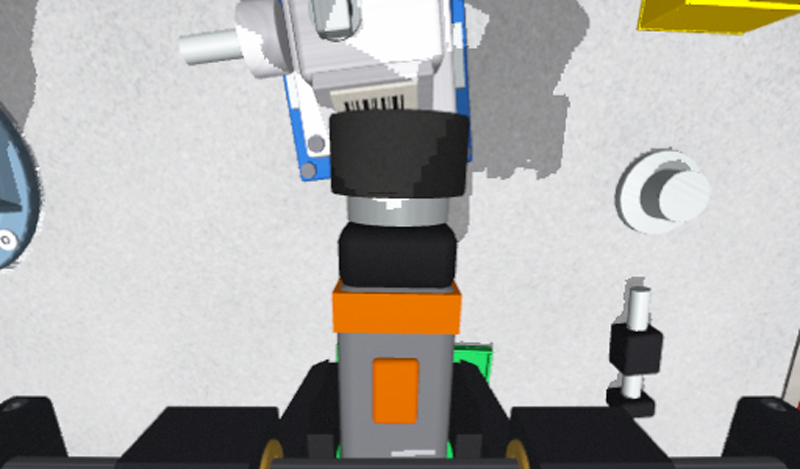

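The label's top edge is visible just above the hood at crop (373,86). The label centre predicted at (379,117) is consistent with it. Now I compute the stand-off pose.

```bash
cat > lab.py <<'E'
from k import *
import sys
n=-ya*np.sin(np.radians(55))+za*np.cos(np.radians(55));D=-n
Rl=R.from_matrix(np.c_[D,xa,np.cross(D,xa)]);L=W(0,-49.5,104.5)
hx=float(sys.argv[2]) if len(sys.argv)>2 else 99
def tcp(s):return L+n*s-Rl.apply([hx,1,-11.8])
o=get_obs();print(o["clock"],o["ee_pos"],o["contact_force"]);s,r=local(tcp(float(sys.argv[1])),Rl);print(s,r,tcp(float(sys.argv[1])))
R0=rot(o["orientation"]);hd=np.array(o["ee_pos"])+R0.apply([hx,1,-11.8]);print("hood in label: n,x,down",(hd-L)@n,(hd-L)@xa,(hd-L)@np.cross(xa,n),"ang",np.degrees((R0.inv()*Rl).magnitude()))
E
python3 lab.py 30; python3 - <<'E'
from k import *
o=get_obs();cal=get_calibration("wrist");R0=rot(o["orientation"])
for x in(94,97,100,103):print(x,proj(cal,np.array(o["ee_pos"])+R0.apply([x,0,-32.8]))*1.5625)
E
```

```text
10.25 [ 476.92 -100.13  299.51] [ 0.4  -1.02 -3.29]
[ 0.32  0.05 13.07] [-0.04 -0.61 -0.11] [477.5  -96.94 168.83]
hood in label: n,x,down 132.82289952475557 10.39115144680207 -159.46823685829258 ang 35.57579087136062
94 [394.81 116.49]
97 [394.82 103.51]
100 [394.83  90.31]
103 [394.84  76.89]
```

>>> arm_command(
  rows=[0,0,2.6,-0.008,-0.122,-0.022,0,0,5.2,-0.016,-0.244,-0.044,0.1,0,7.8,-0.024,-0.366,-0.066,0.2,0,10.4,-0.032,-0.488,-0.088,0.3,0,13,-0.04,-0.61,-0.11],
)

```text
clock: 10.88
ee_pos: [477.3, -97.6, 168.9]
orientation: [0.221, 0.655, 0.692, -0.206]
contact_force: [-0.5, -0.6, -3.0]
grip_width: 0.404
gripper_force: 44.9
```

>>> arm_command(
  rows=[0,0,0,0,0,0,0,0,0,0,0,0],
)

```text
clock: 11.12
ee_pos: [477.9, -97.4, 170.6]
orientation: [0.22, 0.656, 0.693, -0.204]
contact_force: [0.6, -0.4, -1.6]
grip_width: 0.403
gripper_force: 44.9
```

```bash
python3 lab.py 8 96; python3 - <<'E'
from k import *
a=cv2.resize(snapshot("scene")[90:210,220:340],(480,480),interpolation=cv2.INTER_CUBIC);t=cv2.resize(snapshot("top")[200:290,200:300],(320,288),interpolation=cv2.INTER_CUBIC)
c=np.zeros((480,800,3),np.uint8);c[:,:480]=a;c[:288,480:]=t;cv2.imwrite("pics/pre.png",c)
E
```

```text
11.125 [477.9  -97.4  170.56] [ 0.64 -0.43 -1.56]
[ 2.64 -0.04  0.12] [ 0. -0. -0.] [476.38 -76.49 154.49]
hood in label: n,x,down 34.406915553875834 0.4987351441372593 -1.3058816301722898 ang 0.3206791076835188
```

View pics/pre.png

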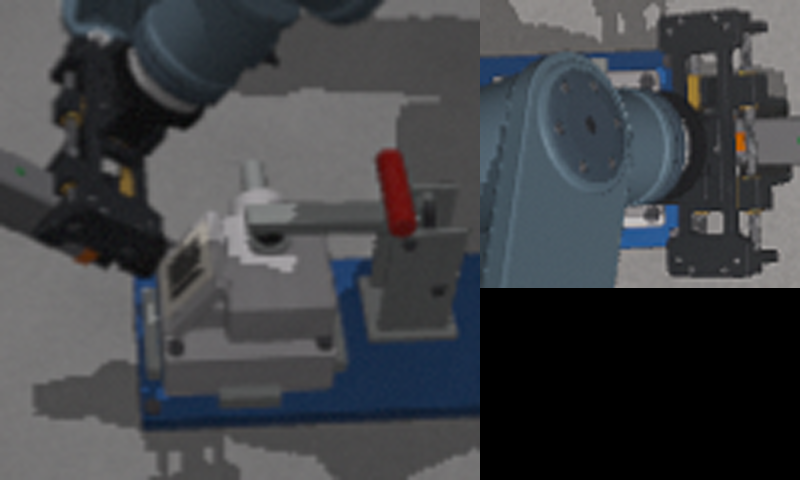

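The clamp arm is level on the unit, and the reader hood hovers squarely in front of the label (label at crop (185,265)). I close in slowly.

>>> arm_command(
  rows=[0.7,0,0.05,0,0,0,1.3,0,0.1,0,0,0,1.8,0,0.1,0,0,0,2.1,0,0.1,0,0,0,2.3,0,0.1,0,0,0],
)

```text
clock: 11.85
ee_pos: [476.3, -78.1, 155.8]
orientation: [0.22, 0.655, 0.693, -0.205]
contact_force: [0.1, 0.3, -2.2]
grip_width: 0.403
gripper_force: 44.9
```

>>> arm_command(
  rows=[0.1,0,0,0,0,0,0.2,0,0,0,0,0,0.3,0,0,0,0,0,0.3,0,0,0,0,0],
)

```text
clock: 12.35
ee_pos: [476.2, -75.9, 154.3]
orientation: [0.22, 0.655, 0.693, -0.205]
contact_force: [-0.1, 0.3, -2.5]
grip_width: 0.402
gripper_force: 44.9
```

```bash
python3 lab.py 2 96
```

```text
12.35 [476.22 -75.94 154.28] [-0.06  0.28 -2.52]
[0.54 0.01 0.01] [ 0.01  0.   -0.  ] [476.12 -71.59 151.04]
hood in label: n,x,down 7.421557308492422 -0.14045615365451183 -0.1454518000382304 ang 0.32526666969466783
```

>>> arm_command(
  rows=[0.1,0,0,0,0,0,0.2,0,0,0,0,0,0.3,0,0,0,0,0,0.3,0,0,0,0,0],
)

```text
clock: 12.85
ee_pos: [476.0, -73.4, 152.5]
orientation: [0.22, 0.655, 0.693, -0.205]
contact_force: [-0.7, 0.3, -2.3]
grip_width: 0.406
gripper_force: 44.9
```

>>> arm_command(
  rows=[0.1,0,0,0,0,0,0.2,0,0,0,0,0,0.2,0,0,0,0,0],
)

```text
clock: 13.22
ee_pos: [475.9, -71.8, 151.3]
orientation: [0.22, 0.655, 0.693, -0.205]
contact_force: [-0.8, 0.3, -3.4]
grip_width: 0.405
gripper_force: 44.9
```

>>> arm_command(
  rows=[0.1,0,0,0,0,0,0.2,0,0,0,0,0,0.2,0,0,0,0,0,0.2,0,0,0,0,0],
)

```text
clock: 13.72
ee_pos: [476.0, -70.5, 150.6]
orientation: [0.221, 0.655, 0.693, -0.205]
contact_force: [-0.0, -3.9, -1.1]
grip_width: 0.401
gripper_force: 44.9
```

Contact at about 4.5 N. I add a bit more.

>>> arm_command(
  rows=[0.06,0,0,0,0,0,0.12,0,0,0,0,0,0.12,0,0,0,0,0,0.12,0,0,0,0,0],
)

```text
clock: 14.22
ee_pos: [476.1, -69.9, 150.2]
orientation: [0.221, 0.655, 0.693, -0.205]
contact_force: [-0.5, -5.9, 0.8]
grip_width: 0.405
gripper_force: 44.8
```

>>> arm_command(
  rows=[0.06,0,0,0,0,0,0.12,0,0,0,0,0,0.12,0,0,0,0,0,0.12,0,0,0,0,0],
)

```text
clock: 14.72
ee_pos: [476.2, -69.4, 149.9]
orientation: [0.221, 0.655, 0.693, -0.206]
contact_force: [0.0, -8.3, 3.7]
grip_width: 0.405
gripper_force: 44.8
```

>>> arm_command(
  rows=[0,0,0,0,0,0,0,0,0,0,0,0,0,0,0,0,0,0,0,0,0,0,0,0,0,0,0,0,0,0],
)

```text
clock: 15.35
ee_pos: [476.2, -69.4, 149.9]
orientation: [0.221, 0.655, 0.693, -0.206]
contact_force: [-0.3, -8.4, 3.4]
grip_width: 0.406
gripper_force: 44.8
```

>>> arm_command(
  rows=[0,0,0,0,0,0,0,0,0,0,0,0,0,0,0,0,0,0,0,0,0,0,0,0,0,0,0,0,0,0],
)

```text
clock: 15.98
ee_pos: [476.2, -69.4, 149.9]
orientation: [0.221, 0.655, 0.693, -0.206]
contact_force: [-0.1, -8.8, 2.9]
grip_width: 0.402
gripper_force: 44.8
```

```bash
python3 lab.py 0 96; python3 - <<'E'
from k import *
im=snapshot("scene");cv2.imwrite("pics/press.png",cv2.resize(im[110:190,220:340],(780,520),interpolation=cv2.INTER_CUBIC))
E
```

```text
15.975 [476.19 -69.37 149.93] [-0.15 -8.84  2.95]
[-0.05 -0.02  0.04] [ 0.01  0.   -0.  ] [476.03 -69.95 149.9 ]
hood in label: n,x,down -0.4809778508523493 0.21368532874868632 -0.10527727632542083 ang 0.3673815818763699
```

View pics/press.png

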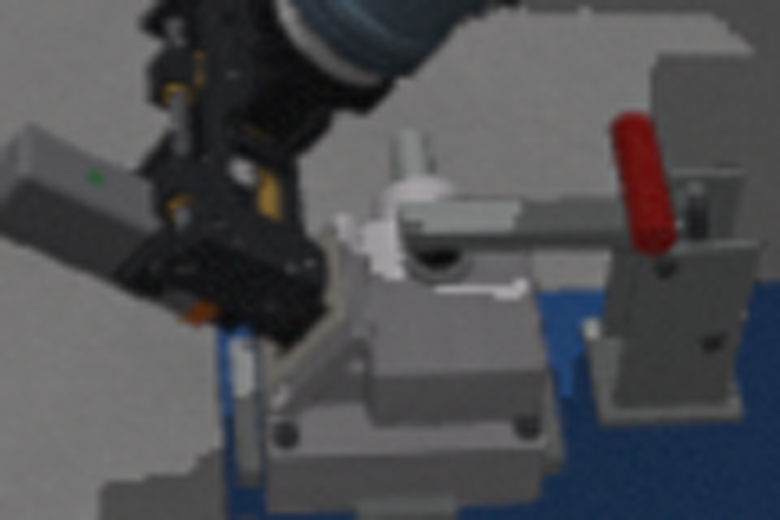

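The hood sits on the label, pressed at about 10 N and held still for 1.3 s. The clamp is still shut (red bar at crop (645,185)). I retreat and retrace the path to the tray.

>>> arm_command(
  rows=[-0.2,0,0,0,0,0,-0.6,0,0,0,0,0,-1.3,0,0,0,0,0,-2.3,0,0,0,0,0,-3.5,0,0,0,0,0],
)

```text
clock: 16.65
ee_pos: [477.3, -97.4, 169.3]
orientation: [0.22, 0.655, 0.693, -0.205]
contact_force: [-0.1, -0.4, -2.0]
grip_width: 0.403
gripper_force: 44.9
```

>>> arm_command(
  rows=[-1.5,0,-2.1,0.008,0.122,0.022,-3,0,-4.2,0.016,0.244,0.044,-4.6,0,-6.3,0.024,0.366,0.066,-6.1,0,-8.4,0.032,0.488,0.088,-7.6,0,-10.5,0.04,0.61,0.11],
)

```text
clock: 17.27
ee_pos: [476.7, -99.6, 300.5]
orientation: [-0.0, 0.727, 0.686, 0.002]
contact_force: [-0.3, -0.8, -3.1]
grip_width: 0.404
gripper_force: 44.9
```

>>> arm_command(
  rows=[-4.8,0.3,1.7,0,0,0,-9.6,0.6,3.4,0,0,0,-14.4,0.9,5.1,0,0,0,-19.2,1.1,6.8,0,0,0,-24.2,1.4,8.6,0,0,0],
)

```text
clock: 17.9
ee_pos: [476.2, -343.6, 212.6]
orientation: [0.001, 0.727, 0.686, -0.0]
contact_force: [0.2, -0.0, -2.4]
grip_width: 0.407
gripper_force: 44.9
```

>>> arm_command(
  rows=[0,0,6,0,0,0,0,0,12,0,0,0,0,0,16,0,0,0,0,0,18,0,0,0,0,0,18,0,0,0],
)

```text
clock: 18.52
ee_pos: [476.1, -341.3, 31.9]
orientation: [-0.001, 0.727, 0.686, -0.0]
contact_force: [-0.2, -0.5, -1.8]
grip_width: 0.407
gripper_force: 44.9
```

```bash
python3 - <<'E'
from k import *
o=get_obs();print(o["clock"],o["ee_pos"],o["orientation"],o["contact_force"])
Rr=R.from_matrix(np.c_[[.0576,.9983,0],[.9983,-.0576,0],[0,0,-1]]);print(local([476.9,-342,15],Rr))
# reader pitch from scene: px of rear/hood
E
```

```text
18.525 [ 476.14 -341.27   31.9 ] [-0.    0.73  0.69 -0.  ] [-0.17 -0.45 -1.82]
(array([-0.07,  0.08,  1.69]), array([-0., -0., -0.]))
```

Orientation matches the grasp. I lower gently until contact.

>>> arm_command(
  rows=[0,0,0.5,0,0,0,0,0,1.0,0,0,0,0,0,1.3,0,0,0,0,0,1.5,0,0,0,0,0,1.5,0,0,0],
)

```text
clock: 19.15
ee_pos: [476.7, -341.3, 17.5]
orientation: [-0.0, 0.727, 0.686, -0.0]
contact_force: [-0.7, -0.4, -2.3]
grip_width: 0.402
gripper_force: 44.9
```

>>> arm_command(
  rows=[0,0,0.1,0,0,0,0,0,0.2,0,0,0,0,0,0.2,0,0,0],
)

```text
clock: 19.52
ee_pos: [476.7, -341.3, 15.5]
orientation: [-0.0, 0.727, 0.686, -0.0]
contact_force: [0.2, -0.1, -2.3]
grip_width: 0.406
gripper_force: 44.9
```

>>> arm_command(
  rows=[0,0,0.1,0,0,0,0,0,0.15,0,0,0,0,0,0.15,0,0,0],
)

```text
clock: 19.9
ee_pos: [476.8, -341.4, 14.3]
orientation: [0.0, 0.727, 0.686, -0.0]
contact_force: [-0.5, 0.9, 0.2]
grip_width: 0.407
gripper_force: 44.9
```

Contact. One last half millimetre, then I open and rise.

>>> arm_command(
  rows=[0,0,0.07,0,0,0,0,0,0.07,0,0,0],
)

```text
clock: 20.15
ee_pos: [476.8, -341.4, 14.3]
orientation: [-0.0, 0.727, 0.686, -0.0]
contact_force: [-3.6, 3.0, 6.8]
grip_width: 0.406
gripper_force: 44.9
```

>>> arm_command(
  rows=[0,0,0,0,0,0,0,0,0,0,0,0,0,0,0,0,0,0,0,0,0,0,0,0,0,0,0,0,0,0],
  hand=0.8,
)

```text
clock: 20.78
ee_pos: [476.8, -341.4, 13.3]
orientation: [-0.0, 0.727, 0.686, 0.0]
contact_force: [-0.2, -0.2, 0.4]
grip_width: 0.803
gripper_force: 0.0
```

>>> arm_command(
  rows=[0,0,-2,0,0,0,0,0,-6,0,0,0,0,0,-12,0,0,0,0,0,-18,0,0,0,0,0,-20.5,0,0,0],
)

```text
clock: 21.4
ee_pos: [478.2, -342.7, 224.8]
orientation: [0.004, 0.727, 0.686, -0.0]
contact_force: [-0.5, 0.2, -0.6]
grip_width: 0.8
gripper_force: 0.0
```

```bash
sed -i '/^for y in/,/^    s=/d;/^snapshot/d;s/w3.png/w6.png/' rd.py; python3 rd.py; python3 - <<'E'
from k import *
o=get_obs();print(o["ee_pos"],o["orientation"])
c=get_calibration("scene");t=get_calibration("top");q={}
for n,roi in(("top",(335,215,420,275)),("scene",(130,150,200,195))):
    h=cv2.cvtColor(snapshot(n),cv2.COLOR_BGR2HSV);m=cv2.inRange(h,(8,120,100),(22,255,255));k=np.zeros_like(m);x0,y0,x1,y1=roi;k[y0:y1,x0:x1]=m[y0:y1,x0:x1]
    f=cv2.findContours(k,0,1)[0];
    if f: b=max(f,key=cv2.contourArea);q[n]=b[:,0].mean(0)
print(q)
if len(q)==2:print(meet(t,q["top"],c,q["scene"]))
E
```

```text
21.4 [ 478.19 -342.73  224.78] [-0.82  0.22  1.59  0.    1.32 -0.77] [-0.53  0.18 -0.63]
(235, 89, 33, 139)
((477.5877380371094, -331.795166015625), (173.20045471191406, 37.33426284790039), 86.08008575439453)
y range -418.92316 -244.8981
(array([ 0.09, -0.4 , 21.49]), array([ 0.01,  0.01, -0.  ]))
[ 478.88 -343.4   226.89] [ 0.01  0.73  0.69 -0.  ]
{'top': array([365.06, 244.31]), 'scene': array([172.11, 170.5 ])}
(array([ 481.66, -298.27,   50.82]), np.float64(1.9742647501376704))
```

The reader lies back in its place (band at the same spot, 50 mm high as before). I return above the handle.

>>> arm_command(
  rows=[5.2,-0.25,-2,0,0,0.146,10.4,-0.5,-4,0,0,0.292,15.6,-0.75,-6,0,0,0.437,20.7,-1,-8,0,0,0.582,25.8,-1.2,-10,0,0,0.727],
  hand=0.5,
)

```text
clock: 22.18
ee_pos: [478.6, -81.2, 317.0]
orientation: [-0.001, 0.925, 0.38, -0.001]
contact_force: [0.7, 0.2, -0.0]
grip_width: 0.5
gripper_force: 0.0
```

>>> arm_command(
  rows=[3.7,-3.6,0,0,0,0.146,7.4,-7.3,0,0,0,0.292,11.1,-10.9,0,0,0,0.438,14.8,-14.5,0,0,0,0.584,18.5,-18.2,0,0,0,0.73],
)

```text
clock: 22.8
ee_pos: [480.7, 178.0, 316.4]
orientation: [0.0, 1.0, 0.025, -0.002]
contact_force: [0.1, -0.9, 0.6]
grip_width: 0.5
gripper_force: 0.0
```

>>> arm_command(
  rows=[0,0,0,0,0,0,0,0,0,0,0,0],
)

```text
clock: 23.05
ee_pos: [481.1, 176.0, 316.9]
orientation: [0.0, 1.0, 0.029, -0.001]
contact_force: [0.2, -0.1, 0.0]
grip_width: 0.501
gripper_force: 0.0
```

```bash
python3 - <<'E'
from k import *
o=get_obs();print(o["clock"],loc(o["ee_pos"]),o["orientation"]);print(local(W(18,109,177),Rh))
cal=get_calibration("wrist");h=cv2.cvtColor(snapshot("wrist"),cv2.COLOR_BGR2HSV)
m=cv2.inRange(h,(0,150,60),(8,255,255))|cv2.inRange(h,(174,150,60),(180,255,255));m[:60]=0;m[250:]=0
c=max(cv2.findContours(m,0,1)[0],key=cv2.contourArea);r=cv2.minAreaRect(c);print(r,loc(plane(cal,r[0],196)))
E
```

```text
23.05 [ 17.44 110.43 316.85] [ 0.    1.    0.03 -0.  ]
(array([ 0.09,  0.13, 13.99]), array([0., 0., 0.]))
((253.0, 194.0), (72.0, 20.0), 90.0) [  8.32 109.52 196.  ]
```

Bar at loc y 109.5, as expected. I descend, swing the handle back open along the arc, and push to the stop.

>>> arm_command(
  rows=[0.1,0.1,4,0,0,0,0.1,0.1,8,0,0,0,0.1,0.1,11.5,0,0,0,0.1,0.1,13.3,0,0,0,0.1,0.1,14,0,0,0],
)

```text
clock: 23.72
ee_pos: [482.7, 174.5, 177.7]
orientation: [0.0, 1.0, 0.027, -0.001]
contact_force: [0.2, -0.3, 0.5]
grip_width: 0.499
gripper_force: 0.0
```

>>> arm_command(
  rows=[0,-1.5,-0.53,0,0,0,0,-3.05,-0.87,0,0,0,0,-4.65,-1,0,0,0,0,-6.25,-0.95,0,0,0,0,-7.85,-0.68,0,0,0],
)

```text
clock: 24.35
ee_pos: [478.5, 255.3, 185.4]
orientation: [-0.0, 1.0, 0.028, 0.0]
contact_force: [1.4, -2.0, 1.2]
grip_width: 0.501
gripper_force: 0.6
```

>>> arm_command(
  rows=[0,-1.53,0.47,0,0,0,0,-2.98,1.13,0,0,0,0,-4.34,1.97,0,0,0,0,-5.6,2.97,0,0,0,0,-6.7,4,0,0,0],
)

```text
clock: 24.98
ee_pos: [474.5, 321.4, 144.2]
orientation: [0.0, 1.0, 0.028, -0.0]
contact_force: [0.3, -1.2, 0.5]
grip_width: 0.504
gripper_force: 0.4
```

>>> arm_command(
  rows=[0,-0.4,0.3,0,0,0,0,-0.8,0.3,0,0,0,0,-1.1,0.3,0,0,0,0,-1.1,0.3,0,0,0],
)

```text
clock: 25.48
ee_pos: [472.8, 328.6, 139.4]
orientation: [0.003, 1.0, 0.028, -0.002]
contact_force: [1.2, -10.3, -11.7]
grip_width: 0.498
gripper_force: 6.1
```

```bash
cat > red.py <<'E'
from k import *
o=get_obs();print(o["clock"],loc(o["ee_pos"]),o["contact_force"])
C={n:get_calibration(n) for n in("scene","top")};q={}
for n,(x0,y0,x1,y1) in(("scene",(300,110,385,170)),("top",(95,215,200,280))):
    h=cv2.cvtColor(snapshot(n),cv2.COLOR_BGR2HSV);m=cv2.inRange(h,(0,150,60),(8,255,255))|cv2.inRange(h,(174,150,60),(180,255,255))
    k=np.zeros_like(m);k[y0:y1,x0:x1]=m[y0:y1,x0:x1];f=cv2.findContours(k,0,1)[0]
    if f:q[n]=cv2.minAreaRect(max(f,key=cv2.contourArea));print(n,q[n])
E
python3 red.py
```

```text
25.475 [ 17.5  263.23 139.39] [  1.23 -10.27 -11.69]
scene ((363.3500061035156, 147.0500030517578), (12.965337753295898, 5.692099571228027), 71.56504821777344)
top ((126.5, 258.0), (8.0, 7.0), 90.0)
```

It is at the open stop. I unload, rise clear and verify.

>>> arm_command(
  rows=[0,0.8,0,0,0,0,0,1.0,-0.3,0,0,0,0,1.0,-4,0,0,0,0,1.0,-10,0,0,0,0,1.0,-16,0,0,0],
)

```text
clock: 26.2
ee_pos: [474.6, 322.0, 304.9]
orientation: [-0.001, 1.0, 0.028, 0.001]
contact_force: [1.2, 0.5, -0.3]
grip_width: 0.497
gripper_force: 0.0
```

>>> arm_command(
  rows=[-3,0,-3,0,0,0,-6,0,-3,0,0,0,-8,0,-3,0,0,0,-8,0,-3,0,0,0,-8,0,-3,0,0,0],
)

```text
clock: 26.82
ee_pos: [395.5, 317.5, 332.8]
orientation: [-0.0, 1.0, 0.028, 0.001]
contact_force: [0.1, 0.8, 0.0]
grip_width: 0.504
gripper_force: 0.0
```

```bash
python3 red.py; python3 - <<'E'
from k import *
import math
c=get_calibration("scene");t=get_calibration("top")
for th in(0,.1,.2):
    f=math.radians(50)-th;p=W(8,157.5+125*math.sin(f),79+125*math.cos(f));print(th,proj(c,p),proj(t,p))
cal=get_calibration("top");a,b=cv2.imread("pics/top0.png"),snapshot("top")
d=cv2.absdiff(a,b).max(2)>40;print("changed px in unit/tray/bystander boxes",d[215:285,195:268].sum(),d[205:285,328:430].sum(),d[110:170,165:385].sum())
E
```

```text
26.825 [-60.35 256.33 332.84] [0.13 0.77 0.05]
scene ((362.3730773925781, 143.0346221923828), (21.137096405029297, 6.314816951751709), 74.74488067626953)
top ((126.0, 247.0), (30.0, 8.0), 90.0)
0 [362.68 144.23] [126.38 246.98]
0.1 [360.63 142.27] [128.71 246.85]
0.2 [358.22 140.49] [131.52 246.71]
changed px in unit/tray/bystander boxes 824 229 0
```

The handle is back at its open position (red at (126,247), as at the start), the reader is in the tray and the bystanders are unchanged. I hand in.

```bash
python3 -c "
from cell import *
print(finish_job())"
```

```text
the job is handed in; nothing more can be done
None
```

I handed the job in at about 27 s, but the hand-in returned no verdict: the clamp was shut and reopened, the label pressed at about 10 N for 1.3 s and the reader laid back in its tray; I did not measure the unit's final position.

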